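Clamp circuit panels in the bench jig

ROBOT

A 6-joint arm with a two-finger parallel gripper is mounted at the origin on the work surface. World frame = base frame: x ahead of the robot, y to its left, z up, the work surface at z = 0. Lengths are in m, angles in rad, forces in N, time in s.
With the tool pointing down it reaches from about 0.375 to 0.925 m from the base axis. Payload 5.7 kg.
Tool frame: the origin (TCP) lies on the centre line of the jaws, within the pads' length; the fingertips stand 25 mm ahead of it and the grasp point (between the pads) lies 6 mm ahead of it; x points along the fingers, y is the direction in which the jaws open and shut, and the axes are right-handed (so a half turn about x gives the same grasp; the last joint's range is limited). The gripper opens to 88 mm and grips with 3 to 60 N. Pads are 20 mm wide; open, the fingers measure 115 mm over their backs; the gripper's body (75 mm by 178 mm) begins 61 mm behind the grasp point.
Start: joints at [-1.247, 0.359, 1.51, -0, 1.272, -0.115], TCP at [0.255, -0.543, 0.248] pointing down, gripper open.
Joint ranges: [-2.97, 2.97], [-1.01, 2.36], [0.21, 2.38], [-0.96, 4.11], [0.2, 2.71], [-2.98, 2.98]. Speed limits (rad/s): [2.39, 2.39, 3.14, 3.14, 3.14, 3.14].

INTERFACE

Orientations are given as [roll, pitch, yaw] about the fixed x, y, z axes, in that order (R = Rz(yaw) Ry(pitch) Rx(roll)).
In Python, from cell import ctrl, jaws, solver, viewer, job_done, sensors gives the robot as it stands. Calls block until the motion is done:
- ctrl.move_pose(position, orientation): joint-space move of the TCP to a pose.
- ctrl.move_l(position, rotation=None, v=0.15, max_force=None): straight line of the TCP; rotation=None keeps the orientation; v is the mean speed in m/s. With max_force (N) it stops when the force on the tool has changed by that much, and returns True; else False.
- ctrl.move_joints(angles): joint-space move.
- jaws.command_gripper(opening): finger opening in m; the grip force is fixed at half the most; returns when the fingers have stopped.
- ctrl.pause(seconds).
- solver.ik(position, orientation): joint angles nearest the present ones, or None.
- viewer.get_image(name): name is "scene" or "side" or "wrist"; returns a dict with "img" (420x560x3 uint8, red, green, blue), "intrinsics" (3x3 intrinsics, pixels), "k1" (the pictures are not rectified: a ray, as slopes to the right and down, at radius r is drawn at 1 + k1 r^2 times it, then the intrinsics apply), "view" (4x4, takes a point from world to camera coordinates); the wrist camera has in their place "hand_eye" (4x4, takes a point from camera to tool coordinates, whose origin is the TCP and whose axes are the tool frame's). Camera axes: x right, y down, z forward; pixel columns grow to the right and rows downward; lengths in m; the calibration is good to about 2 mm. A picture is of the moment at which its call begins: read the wrist's pose just before it. There is no depth.
A pose or a line that the arm cannot do raises ctrl.IKError and nothing moves.
- job_done(): hands the job in, once; it reports no verdict.
Readings, each from a call of its own:
- sensors.get_t(): time.
- sensors.get_q(): joint angles.
- sensors.get_joint_velocities(): joint speeds.
- sensors.get_joint_efforts(): joint torques, N m.
- sensors.get_eef_pos(): TCP position.
- sensors.get_tcp_rot(): TCP orientation.
- sensors.get_ft_force(): force on the tool from outside, world axes, zero at the start.
- sensors.get_wrist_torque(): the same for the moment, N m.
- sensors.get_grip_width(): finger opening in m.
Only numpy, scipy, OpenCV 4.12 (cv2) and the standard library are available. Lean on these libraries where they do the work, as an engineer would, in place of code of your own. Each camera call takes 0.05 s, during which the arm holds its last target. There are 200 camera calls.

TASK

Push the jig's carriage fully home and lock it with the lock pin, pushed right down through both holes. Only then take every panel from the rack, stand each upright in its own bay of the carriage, and clip one spring clamp over the near upright edge of each, pinching panel and fence together so that the panel is flush against its fence. Leave the other things on the bench where they are; a spare clamp may stay where it lies.

Things in the scene. Friction and masses are not known exactly. Their poses are not given: they have to be found in the camera images.
- carriage (a joint): how far the jig's aluminium carriage stands in front of its home stop, m: 0 = home (stop reached, holes lined up), up to 0.06 towards the robot. It slides along the jig's x axis, away from the robot to go home, against about 3 N of friction, and stays where it is left
- jig: dark steel bed fixed on the bench, 200 (x) x 230 (y) x 16 mm high, with a 50 mm wide lug on its +y side; origin at the centre of its underside, x points away from the robot. On it lies the carriage, an aluminium plate 120 x 230 x 10 mm (top 26 mm above the bench) with three bays and, on its +y side, a 50 x 50 mm boss (top 36 mm above the bench) with a 16.5 mm hole for the pin
- push_face (a point): centre of the near face of the carriage's apron, an 8 mm thick wall along its near edge, 16 to 38 mm above the bench, 230 mm wide: push here away from the robot (this point is 29 mm above the bench)
- lock_hole (a point): centre of the mouth of the 18 mm hole in the bed's lug, on the bed's top, 16 mm above the bench; the hole goes through to the bench. With the carriage home the boss's hole (mouth 20 mm higher) is right above it. Fixed to the bed
- pin: lock pin standing in a hole in a 50 x 50 x 40 mm wooden stand: steel shank 14 mm thick, 34 mm long, with a tapered tip; a 32 mm flange 4 mm thick on it; then a black knob 22 mm thick, 36 mm tall (total 74 mm). Origin at the shank's tip, z up through the knob. Fully in, its flange lies on the boss and its tip is 2 mm above the bench
- bay0 (a point): bay at y = -80 mm on the carriage: point on its plate where a panel's underside centre belongs; x, y as the jig's. Fence on the -y side, 100 x 6 mm, 56 high, face 5 mm off, its near upright edge at x -50 mm. Lip on the +y side 7.5 mm off, 8 high, flared above it to 12 mm off at 17 high. Stops 10 mm high at x +-55 mm. All bays alike; use any
- bay1 (a point): bay at y = 0 mm on the carriage: point on its plate where a panel's underside centre belongs; x, y as the jig's. Fence on the -y side, 100 x 6 mm, 56 high, face 5 mm off, its near upright edge at x -50 mm. Lip on the +y side 7.5 mm off, 8 high, flared above it to 12 mm off at 17 high. Stops 10 mm high at x +-55 mm. All bays alike; use any
- bay2 (a point): bay at y = 80 mm on the carriage: point on its plate where a panel's underside centre belongs; x, y as the jig's. Fence on the -y side, 100 x 6 mm, 56 high, face 5 mm off, its near upright edge at x -50 mm. Lip on the +y side 7.5 mm off, 8 high, flared above it to 12 mm off at 17 high. Stops 10 mm high at x +-55 mm. All bays alike; use any
- panel0: plywood circuit panel 100 (x) x 10 (y) x 90 mm (z) with a coil on its +y face (the top 25 mm are free); origin at the centre of its underside, z up. Starts upright in a slot of a wooden rack (slots 50 mm apart, rails 32 mm high). May be absent
- panel1: plywood circuit panel 100 (x) x 10 (y) x 90 mm (z) with a coil on its +y face (the top 25 mm are free); origin at the centre of its underside, z up. Starts upright in a slot of a wooden rack (slots 50 mm apart, rails 32 mm high). May be absent
- panel2: plywood circuit panel 100 (x) x 10 (y) x 90 mm (z) with a coil on its +y face (the top 25 mm are free); origin at the centre of its underside, z up. Starts upright in a slot of a wooden rack (slots 50 mm apart, rails 32 mm high). May be absent
- clamp0: sprung hinged clamp lying flat, all alike: 24 mm high, 120 long, 90 g, two legs on an upright hinge pin. Origin on the hinge axis at the underside, z up, x along the first leg's handle towards the jaws. Handles 8 to 60 mm behind the hinge (grip 42 mm behind it), jaws to 62 mm ahead with rubber pads at 40 to 62. Shut, the handles span 53 mm where gripped, 62 at the ends
- clamp0_jaw (a joint): opening of this clamp: 0 shut, 0.57 rad squeezed to its stop (about 12 N on the handles), about 0.27 on a 16 mm thickness. Its middle line is turned by -(0.57 - value)/2 from the body's x (minus = clockwise from above). At the stop the handles are parallel, 28 mm over their outer faces, and the jaws gape 30 mm, evenly about x
- clamp0_mouth (a point): point between the rubber pads when fully open: 50 mm ahead of the hinge on the body's x, 12 mm above the underside. When clipped on it should lie about 10 to 20 mm inside the panel's near edge
- clamp1: sprung hinged clamp lying flat, all alike: 24 mm high, 120 long, 90 g, two legs on an upright hinge pin. Origin on the hinge axis at the underside, z up, x along the first leg's handle towards the jaws. Handles 8 to 60 mm behind the hinge (grip 42 mm behind it), jaws to 62 mm ahead with rubber pads at 40 to 62. Shut, the handles span 53 mm where gripped, 62 at the ends
- clamp1_jaw (a joint): opening of this clamp: 0 shut, 0.57 rad squeezed to its stop (about 12 N on the handles), about 0.27 on a 16 mm thickness. Its middle line is turned by -(0.57 - value)/2 from the body's x (minus = clockwise from above). At the stop the handles are parallel, 28 mm over their outer faces, and the jaws gape 30 mm, evenly about x
- clamp1_mouth (a point): point between the rubber pads when fully open: 50 mm ahead of the hinge on the body's x, 12 mm above the underside. When clipped on it should lie about 10 to 20 mm inside the panel's near edge
- clamp2: sprung hinged clamp lying flat, all alike: 24 mm high, 120 long, 90 g, two legs on an upright hinge pin. Origin on the hinge axis at the underside, z up, x along the first leg's handle towards the jaws. Handles 8 to 60 mm behind the hinge (grip 42 mm behind it), jaws to 62 mm ahead with rubber pads at 40 to 62. Shut, the handles span 53 mm where gripped, 62 at the ends
- clamp2_jaw (a joint): opening of this clamp: 0 shut, 0.57 rad squeezed to its stop (about 12 N on the handles), about 0.27 on a 16 mm thickness. Its middle line is turned by -(0.57 - value)/2 from the body's x (minus = clockwise from above). At the stop the handles are parallel, 28 mm over their outer faces, and the jaws gape 30 mm, evenly about x
- clamp2_mouth (a point): point between the rubber pads when fully open: 50 mm ahead of the hinge on the body's x, 12 mm above the underside. When clipped on it should lie about 10 to 20 mm inside the panel's near edge
- pliers: pliers with blue handles lying in front of the jig, 150 mm long, 12 mm high; leave alone
- spool: solder spool with black flanges, 56 mm wide, 42 mm high, left of the jig; leave alone

How it is judged:
On the way:
1. carriage home and locked by the pin while every panel is still in the rack (value of joint carriage below 0.003 m and z of pin in the frame of lock_hole below -0.01 m and horizontal distance between pin and lock_hole below 0.005 m and angle between pin's own z axis and vertical below 0.12 rad and distance of each of panel0, panel1, panel2 from where it was at the start of the episode below 0.04 m), for 0.2 s.
At the end, for the whole second after the job is handed in: carriage within 3 mm of home, pin 10 mm or more down the bed hole; every panel in a bay (10 mm along, 4 mm across), tilted under 0.07 rad, a clamp over its near edge (mouth point 2 mm outside to 38 mm inside) pressing panel and fence over 1 N each; all at rest (value of joint carriage below 0.003 m and z of pin in the frame of lock_hole below -0.01 m and horizontal distance between pin and lock_hole below 0.005 m and angle between pin's own z axis and vertical below 0.12 rad and x of panel0 in the frame of bay0 between -0.01 and 0.01 m and z of panel0 in the frame of bay0 between -0.004 and 0.004 m and angle between each of panel0, panel1, panel2's own z axis and vertical below 0.07 rad and (y of panel0 in the frame of bay0 between -0.004 and 0.004 m or y of panel0 in the frame of bay1 between -0.004 and 0.004 m or y of panel0 in the frame of bay2 between -0.004 and 0.004 m) and ((x of clamp0_mouth in the frame of bay0 between -0.052 and -0.012 m and z of clamp0_mouth in the frame of bay0 between 0.008 and 0.08 m and contact force between clamp0 and panel0 above 1 N and contact force between clamp0 and carriage above 1 N) or (x of clamp1_mouth in the frame of bay0 between -0.052 and -0.012 m and z of clamp1_mouth in the frame of bay0 between 0.008 and 0.08 m and contact force between clamp1 and panel0 above 1 N and contact force between clamp1 and carriage above 1 N) or (x of clamp2_mouth in the frame of bay0 between -0.052 and -0.012 m and z of clamp2_mouth in the frame of bay0 between 0.008 and 0.08 m and contact force between clamp2 and panel0 above 1 N and contact force between clamp2 and carriage above 1 N)) and x of panel1 in the frame of bay0 between -0.01 and 0.01 m and z of panel1 in the frame of bay0 between -0.004 and 0.004 m and (y of panel1 in the frame of bay0 between -0.004 and 0.004 m or y of panel1 in the frame of bay1 between -0.004 and 0.004 m or y of panel1 in the frame of bay2 between -0.004 and 0.004 m) and ((x of clamp0_mouth in the frame of bay0 between -0.052 and -0.012 m and z of clamp0_mouth in the frame of bay0 between 0.008 and 0.08 m and contact force between clamp0 and panel1 above 1 N and contact force between clamp0 and carriage above 1 N) or (x of clamp1_mouth in the frame of bay0 between -0.052 and -0.012 m and z of clamp1_mouth in the frame of bay0 between 0.008 and 0.08 m and contact force between clamp1 and panel1 above 1 N and contact force between clamp1 and carriage above 1 N) or (x of clamp2_mouth in the frame of bay0 between -0.052 and -0.012 m and z of clamp2_mouth in the frame of bay0 between 0.008 and 0.08 m and contact force between clamp2 and panel1 above 1 N and contact force between clamp2 and carriage above 1 N)) and x of panel2 in the frame of bay0 between -0.01 and 0.01 m and z of panel2 in the frame of bay0 between -0.004 and 0.004 m and (y of panel2 in the frame of bay0 between -0.004 and 0.004 m or y of panel2 in the frame of bay1 between -0.004 and 0.004 m or y of panel2 in the frame of bay2 between -0.004 and 0.004 m) and ((x of clamp0_mouth in the frame of bay0 between -0.052 and -0.012 m and z of clamp0_mouth in the frame of bay0 between 0.008 and 0.08 m and contact force between clamp0 and panel2 above 1 N and contact force between clamp0 and carriage above 1 N) or (x of clamp1_mouth in the frame of bay0 between -0.052 and -0.012 m and z of clamp1_mouth in the frame of bay0 between 0.008 and 0.08 m and contact force between clamp1 and panel2 above 1 N and contact force between clamp1 and carriage above 1 N) or (x of clamp2_mouth in the frame of bay0 between -0.052 and -0.012 m and z of clamp2_mouth in the frame of bay0 between 0.008 and 0.08 m and contact force between clamp2 and panel2 above 1 N and contact force between clamp2 and carriage above 1 N)) and linear speed of each of panel0, panel1, panel2, clamp0, clamp1, clamp2 below 0.02 m/s); the robot touches nothing.
It fails at once if the pliers is shoved more than 40 mm (distance of pliers from where it was at the start of the episode above 0.04 m).
It fails at once if the spool is shoved more than 40 mm (distance of spool from where it was at the start of the episode above 0.04 m).
Of panel0, panel1, panel2 only 2 to 3 are there at a start; the rules pass over those that are not, and their reading is None.
At some moment in a run one of clamp0, clamp1, clamp2 may be knocked a few centimetres aside while the robot is not near it.
It also fails if it takes over 210 s, if anything falls off the work surface, if the arm or the gripper's body presses on something with over 40 N, if the wrist force passes 120 N, or if a joint passes its speed limit or range.

## Working session

There is one attempt and no reset: what is moved stays moved. The work goes in short steps, each a Python script; the robot and the scene stay as the last script left them, time stands still between calls to the robot, and variables do not carry over. Pictures are saved under pics/ and viewed, about 12 in all and at most 16, crops included, and the job is handed in when it is done.

```bash
ls; mkdir -p pics; python3 - <<'E'
from cell import *
import cv2,numpy as np
for n in ("scene","side"):
    d=viewer.get_image(n); cv2.imwrite(f"pics/{n}0.png",d["img"][:,:,::-1])
    np.savez(f"pics/{n}0.npz",**d); print(n,np.round(d["intrinsics"],1).tolist(),d["k1"],np.round(d["view"],4).tolist())
d=viewer.get_image("wrist");print(d["hand_eye"].round(4).tolist(),d["intrinsics"].round(1).tolist(),d["k1"])
print(sensors.get_t(),sensors.get_tcp_rot(),sensors.get_eef_pos())
E
```

```text
pics
scene [[437.1, 0.0, 280.8], [0.0, 437.1, 213.1], [0.0, 0.0, 1.0]] -0.10050490198239802 [[-0.5409, 0.8408, 0.0201, 0.2929], [0.499, 0.3401, -0.7971, -0.2245], [-0.6771, -0.4211, -0.6035, 1.5681], [0.0, 0.0, 0.0, 1.0]]
side [[384.4, 0.0, 279.3], [0.0, 384.4, 218.4], [0.0, 0.0, 1.0]] -0.052177721762813684 [[-0.9722, -0.2333, -0.0193, 0.5342], [-0.1048, 0.5074, -0.8553, 0.0952], [0.2094, -0.8295, -0.5177, 0.7683], [0.0, 0.0, 0.0, 1.0]]
[[-0.0002, -0.2889, 0.9574, -0.1375], [1.0, -0.0005, -0.0, -0.0004], [0.0005, 0.9574, 0.2889, -0.0787], [0.0, 0.0, 0.0, 1.0]] [[373.3, 0.0, 282.1], [0.0, 373.3, 209.6], [0.0, 0.0, 1.0]] -0.06577857937013931
0.15 [-1.67490262  1.56936295  1.90548309] [ 0.25471527 -0.54268441  0.24701294]
```

View pics/scene0.png

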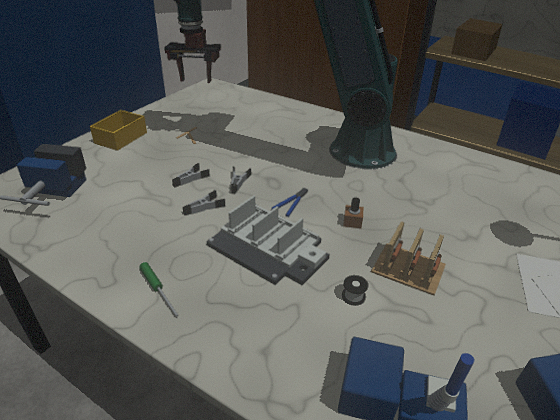

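View pics/side0.png

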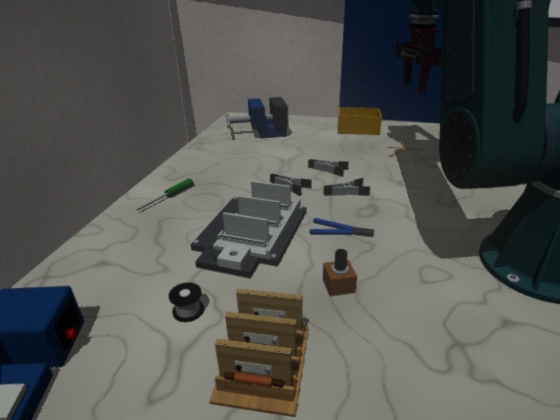

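```bash
cat > h.py <<'E'
import numpy as np, cv2
from cell import *
from scipy.spatial.transform import Rotation as Ro
PI=np.pi
def down(yaw): return [0,PI/2,yaw]
def shot(n,name=None):
    if n=="wrist":
        p=np.array(sensors.get_eef_pos()); r=Ro.from_euler('xyz',sensors.get_tcp_rot()).as_matrix()
        d=viewer.get_image(n); T=np.eye(4); T[:3,:3]=r; T[:3,3]=p
        d["c2w"]=T@d["hand_eye"]
    else:
        d=viewer.get_image(n); d["c2w"]=np.linalg.inv(d["view"])
    if name: cv2.imwrite(f"pics/{name}.png",d["img"][:,:,::-1]); np.savez(f"pics/{name}.npz",**d)
    return d
def load(name):
    d=dict(np.load(f"pics/{name}.npz"))
    if "c2w" not in d: d["c2w"]=np.linalg.inv(d["view"])
    return d
def rays(d,px):
    K=d["intrinsics"]; D=np.array([float(d["k1"]),0,0,0,0])
    u=cv2.undistortPoints(np.array(px,float).reshape(-1,1,2),K,D,criteria=(3,50,1e-10)) if False else cv2.undistortPointsIter(np.array(px,float).reshape(-1,1,2),K,D,None,None,(3,50,1e-10))
    v=np.c_[u.reshape(-1,2),np.ones(len(u))]@d["c2w"][:3,:3].T
    return d["c2w"][:3,3],v
def onplane(d,px,z):
    o,v=rays(d,px); return o+v*((z-o[2])/v[:,2])[:,None]
def proj(d,P):
    w2c=np.linalg.inv(d["c2w"]); r,_=cv2.Rodrigues(w2c[:3,:3])
    return cv2.projectPoints(np.array(P,float).reshape(-1,1,3),r,w2c[:3,3],d["intrinsics"],np.array([float(d["k1"]),0,0,0,0]))[0].reshape(-1,2)
def tri(obs):  # [(d,px),...] -> point, residual
    A=np.zeros((3,3));b=np.zeros(3);L=[]
    for d,px in obs:
        o,v=rays(d,[px]); v=v[0]/np.linalg.norm(v[0]); M=np.eye(3)-np.outer(v,v); A+=M;b+=M@o;L.append((M,o))
    p=np.linalg.solve(A,b); return p,max(np.linalg.norm(M@(p-o)) for M,o in L)
def look(x,y,z,yaw,name): # TCP pose so that camera aims at x,y
    ctrl.move_pose([x,y,z],down(yaw)); ctrl.pause(.3); return shot("wrist",name)
E
python3 - <<'E'
from h import *
s=load("scene0");t=load("side0")
def show(n,a,b): p,r=tri([(s,a),(t,b)]); print(n,p.round(3),round(r*1e3,1))
show("pin top",(355,199),(341,252))
show("spool top",(356,281),(186,290))
show("rack corner +x+y?",(434,293),(213,402))
show("rack end panel top a",(402,224),(238,292))
for n,px,z in [("stand",(353,222),.0),("lughole",(308,266),.036),("bed corner near? ",(208,243),.0),("bed far-left",(278,281),0),("bed right",(328,255),0),("pliers",(291,202),0),("c",(190,175),.012),("c",(205,203),.012),("c",(238,180),.012),("rack c",(408,270),0)]:
    print(n,onplane(s,[px],z).round(3))
for n,px,z in [("stand",(340,282),.0),("lughole",(233,255),.036),("bed",(201,264),0),("bed",(193,243),0),("bed",(305,208),0),("bed",(258,268),0),("c",(328,165),.012),("c",(290,182),.012),("c",(347,188),.012)]:
    print("side",n,onplane(t,[px],z).round(3))
E
```

```text
pin top [0.399 0.147 0.079] 0.1
spool top [0.649 0.27  0.047] 1.0
rack corner +x+y? [0.541 0.43  0.003] 0.7
rack end panel top a [0.521 0.324 0.134] 15.1
stand [[0.398 0.151 0.   ]]
lughole [[0.657 0.15  0.036]]
bed corner near?  [[ 0.696 -0.129  0.   ]]
bed far-left [[ 0.709  0.099 -0.   ]]
bed right [[ 0.56   0.156 -0.   ]]
pliers [[ 0.415 -0.046  0.   ]]
c [[ 0.485 -0.383  0.012]]
c [[ 0.575 -0.242  0.012]]
c [[ 0.422 -0.238  0.012]]
rack c [[ 0.497  0.35  -0.   ]]
side stand [[0.396 0.136 0.   ]]
side lughole [[0.609 0.142 0.036]]
side bed [[0.683 0.14  0.   ]]
side bed [[0.731 0.073 0.   ]]
side bed [[ 0.514 -0.134  0.   ]]
side bed [[0.563 0.128 0.   ]]
side c [[ 0.488 -0.393  0.012]]
side c [[ 0.578 -0.252  0.012]]
side c [[ 0.417 -0.246  0.012]]
```

```bash
python3 - <<'E'
from h import *
a=look(.57,.03,.30,0,"w1")
b=look(.50,-.27,.28,0,"w2")
cv2.imwrite("pics/w12.png",cv2.resize(np.vstack([a["img"],b["img"]])[:,:,::-1],None,fx=.7,fy=.7))
E
```

```text
(no output)
```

View pics/w1.png

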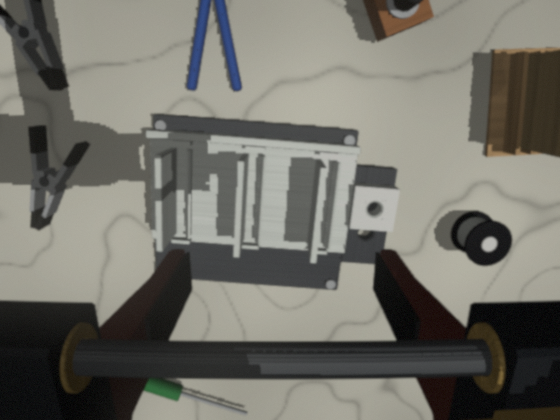

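View pics/w2.png

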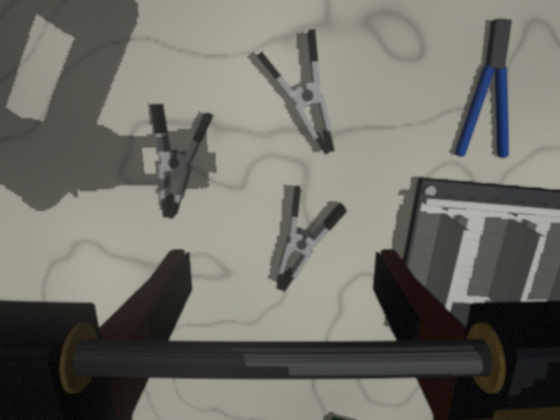

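```bash
python3 - <<'E'
from h import *
a=load("w1"); b=load("w2")
P=onplane(a,[(152,115),(358,130),(338,289),(160,125),(349,140),(331,284)],.016)
print(P.round(4)); print([np.linalg.norm(P[i]-P[j]).round(4) for i,j in((0,1),(1,2),(3,4),(4,5))])
y=P[1]-P[0]; x=P[2]-P[1]; ys=P[4]-P[3]; xs=P[5]-P[4]
print("yaw",-np.arctan2(y[0],y[1]),np.arctan2(x[1],x[0]),-np.arctan2(ys[0],ys[1]),np.arctan2(xs[1],xs[0]),"centre",(P[0]+P[2])/2,(P[3]+P[5])/2)
print("apron top near edge",onplane(a,[(147,133),(357,151)],.038).round(4),"boss hole",onplane(a,[(375,209)],.036).round(4),"lug hole",onplane(a,[(366,234)],.016).round(4))
for h,A,B,J in[((174,160),(155,107),(209,118),(170,212)),((307,95),(312,35),(256,57),(327,149)),((302,242),(296,189),(341,209),(283,285))]:
    q=onplane(b,[h,A,B,J],.02); m=q[3]-(q[1]+q[2])/2; print("clamp",q[0,:2].round(3),"mid yaw",np.arctan2(m[1],m[0]).round(3), np.linalg.norm(m).round(3))
print(sensors.get_t(),sensors.get_ft_force().round(2))
E
```

```text
[[ 0.507  -0.1147  0.016 ]
 [ 0.5242  0.1141  0.016 ]
 [ 0.7217  0.1     0.016 ]
 [ 0.518  -0.1066  0.016 ]
 [ 0.5353  0.1045  0.016 ]
 [ 0.7146  0.0908  0.016 ]]
[np.float64(0.2294), np.float64(0.198), np.float64(0.2118), np.float64(0.1798)]
yaw -0.07501084751190779 -0.07102933054081427 -0.08166279298191749 -0.07600982283559603 centre [ 0.61438966 -0.00733462  0.016     ] [ 0.61633784 -0.00788476  0.016     ]
apron top near edge [[ 0.5248 -0.1143  0.038 ]
 [ 0.5446  0.1098  0.038 ]] boss hole [[0.6101 0.1341 0.036 ]] lug hole [[0.6476 0.1306 0.016 ]]
clamp [ 0.484 -0.386] mid yaw -0.195 0.11
clamp [ 0.417 -0.244] mid yaw 0.423 0.112
clamp [ 0.579 -0.246] mid yaw -0.355 0.113
4.3583 [-0.33  0.53 -0.38]
```

```bash
cat >> h.py <<'E'
JC=np.array([.6152,-.0076]); JY=-.0755
def jw(x,y): c,s=np.cos(JY),np.sin(JY); return JC+np.array([c*x-s*y,s*x+c*y])
E
python3 - <<'E'
from h import *
jaws.command_gripper(0.0)
p=jw(-.125,0); ctrl.move_pose([*p,.16],down(JY)); ctrl.move_l([*p,.046])
hit=ctrl.move_l([*jw(0.03,0),.046],v=.04,max_force=14)
q=sensors.get_eef_pos(); print(hit,q.round(4),"dist along",(np.array(q[:2])-jw(0,0))@[np.cos(JY),np.sin(JY)],sensors.get_ft_force().round(1))
ctrl.move_l([*jw(-.13,0),.046]); ctrl.move_l([*jw(-.13,0),.2])
jaws.command_gripper(.06)
a=look(*(jw(.0,.14)),.20,JY,"h1"); b=look(*(jw(-.03,.12)),.24,JY,"h2")
c=look(.375,.15,.23,0,"p1"); d=look(.40,.12,.26,0,"p2")
cv2.imwrite("pics/m1.png",cv2.resize(np.vstack([np.hstack([a["img"],b["img"]]),np.hstack([c["img"],d["img"]])])[:,:,::-1],(800,600),interpolation=cv2.INTER_AREA))
print(sensors.get_t())
E
```

```text
True [ 0.5559 -0.0032  0.0452] dist along -0.059485652716536 [-0.1 -0.1  0. ]
16.175
```

View pics/m1.png

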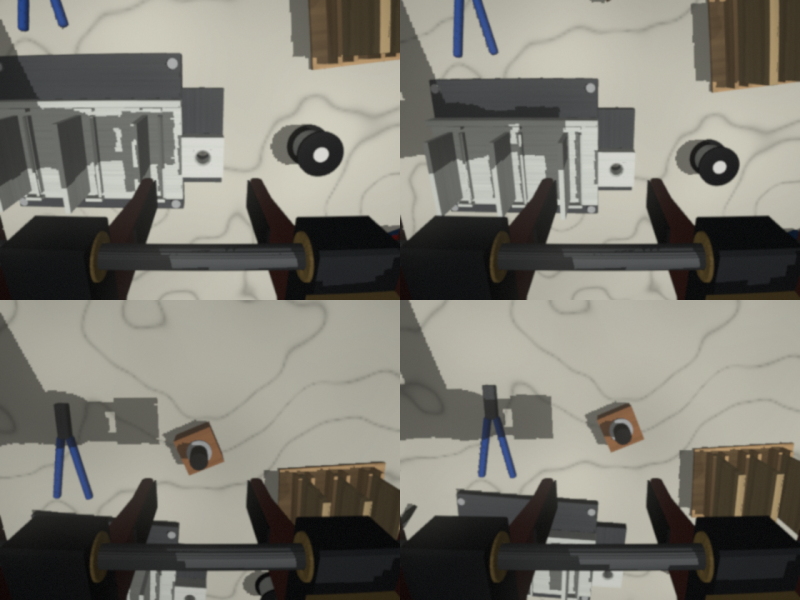

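```bash
python3 - <<'E'
from h import *
def blob(n,c,thr,r=30):
    d=load(n); g=cv2.cvtColor(d["img"],cv2.COLOR_RGB2GRAY); x,y=c
    m=(g[y-r:y+r,x-r:x+r]<thr).astype(np.uint8)
    k,l,s,ce=cv2.connectedComponentsWithStats(m)
    for i in range(1,k):
        if s[i,4]>25: print(n,"bbox",s[i,0]+x-r,s[i,1]+y-r,s[i,2:5],"c",(ce[i]+[x-r,y-r]).round(1))
    return d,g
for n,c in(("h1",(284,220)),("h2",(304,236))): blob(n,c,110,22)
for n,c in(("p1",(279,224)),("p2",(311,184))): blob(n,c,45,26)
cs=[cv2.resize(load(n)["img"][y-35:y+35,x-35:x+35],(280,280),interpolation=2) for n,(x,y) in(("h1",(284,220)),("h2",(304,236)),("p1",(279,224)),("p2",(311,184)))]
cv2.imwrite("pics/c1.png",np.vstack([np.hstack(cs[:2]),np.hstack(cs[2:])])[:,:,::-1])
E
```

```text
h1 bbox 276 213 [ 16  16 200] c [283.5 220.1]
h2 bbox 295 230 [ 15  14 160] c [302.3 236.5]
p1 bbox 267 205 [ 22  32 524] c [277.5 219.6]
p2 bbox 300 174 [ 18  14 110] c [307.2 178.8]
```

View pics/c1.png

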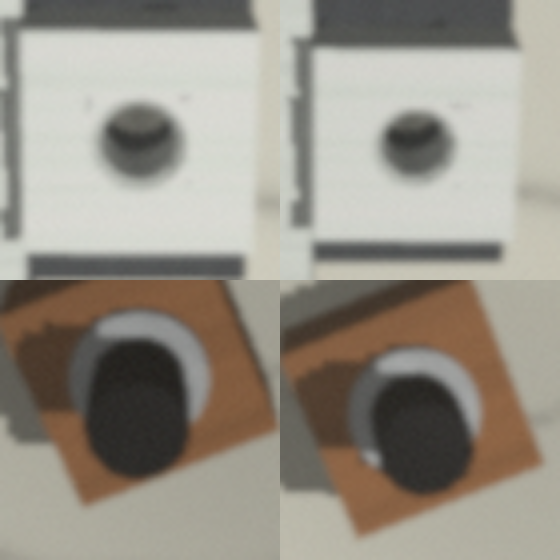

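```bash
python3 - <<'E'
from h import *
h1,h2,p1,p2=[load(n) for n in("h1","h2","p1","p2")]
print("hole",tri([(h1,(284,221)),(h2,(303.1,237.7))]),onplane(h1,[(284,221)],.036),onplane(h2,[(303.1,237.7)],.036))
print("knob",tri([(p1,(278.4,225.8)),(p2,(313,191.2))]),onplane(p1,[(278.4,225.8)],.08),onplane(p2,[(313,191.2)],.08))
print("flange",onplane(p1,[(278.9,214.3)],.044),onplane(p2,[(309.7,182.5)],.044))
def j(p): p=np.array(p)[:2]-JC; c,s=np.cos(JY),np.sin(JY); return [c*p[0]+s*p[1],-s*p[0]+c*p[1]]
print("hole in jig",j(onplane(h1,[(284,221)],.036)[0]),j([.6476,.1306]))
E
```

```text
hole (array([0.64530085, 0.1308431 , 0.03863233]), np.float64(6.769599462292818e-06)) [[0.64618519 0.13078305 0.036     ]] [[0.64631369 0.13092777 0.036     ]]
knob (array([0.39729282, 0.14711614, 0.07792898]), np.float64(0.0004295926430833733)) [[0.3962507  0.14683448 0.08      ]] [[0.39709251 0.14725472 0.08      ]]
flange [[0.39775962 0.14692781 0.044     ]] [[0.39730049 0.14691392 0.044     ]]
hole in jig [np.float64(0.02045891953553793), np.float64(0.14032599238834312)] [np.float64(0.021883509811870833), np.float64(0.14025017646446564)]
```

```bash
python3 - <<'E'
from h import *
P=[.3973,.1470]; H=np.array([.6462,.1309])
ctrl.move_pose([*P,.16],down(JY)); jaws.command_gripper(.05)
ctrl.move_l([*P,.073],v=.1); jaws.command_gripper(.0); print("w",sensors.get_grip_width())
ctrl.move_l([*P,.175],v=.15); ctrl.move_l([*H,.175],v=.25)
ctrl.pause(.2); shot("wrist","pin1")
ctrl.move_l([*H,.108],v=.1)
hit=ctrl.move_l([*H,.069],v=.03,max_force=10)
print(hit,sensors.get_eef_pos().round(4),sensors.get_ft_force().round(1),sensors.get_grip_width(),sensors.get_t())
E
```

```text
w 0.021639827015571062
False [0.6461 0.1309 0.0693] [-1.6 -0.3  2.3] 0.021416334506908087 23.1417
```

```bash
python3 - <<'E'
from h import *
H=np.array([.6462,.1309])
hit=ctrl.move_l([*H,.067],v=.02,max_force=12); print(hit,sensors.get_eef_pos().round(4))
jaws.command_gripper(.05); ctrl.move_l([*H,.2],v=.2)
jaws.command_gripper(.04)
a=look(.44,.34,.28,0,"r1"); b=look(.50,.38,.32,0,"r2")
c=look(*jw(-.05,.10),.26,JY,"h3")
cv2.imwrite("pics/m2.png",cv2.resize(np.vstack([np.hstack([a["img"],b["img"]]),np.hstack([c["img"],shot("side","s2")["img"]])])[:,:,::-1],(800,600),interpolation=cv2.INTER_AREA))
print(sensors.get_t())
E
```

```text
False [0.6461 0.1309 0.0691]
29.0833
```

View pics/m2.png

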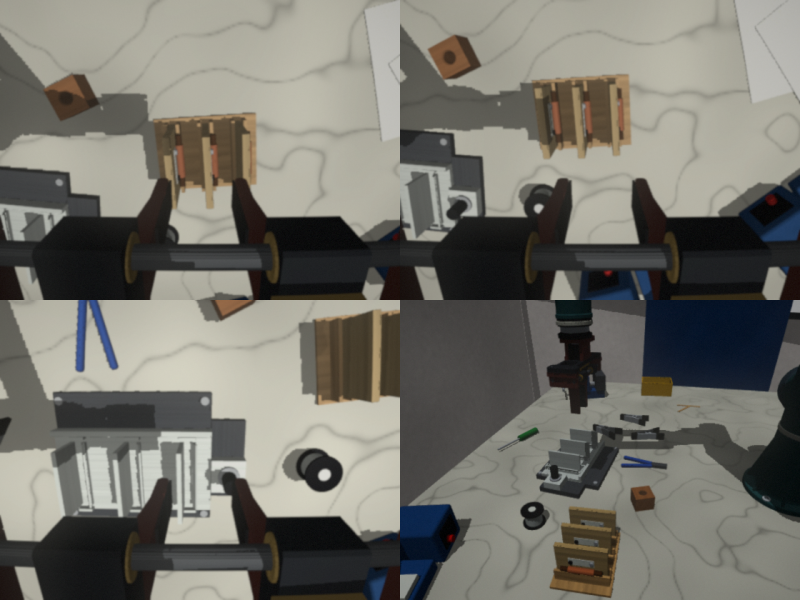

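```bash
python3 - <<'E'
from h import *
a=load("r1")["img"][150:300,200:370]; b=load("r2")["img"][95:230,175:330]; 
# 150x170 and 135x155 ; scale 3 -> stacked horizontally needs <800: scale 2.4
A=cv2.resize(a,None,fx=2.35,fy=2.35,interpolation=2); B=cv2.resize(b,(int(155*2.5),int(135*2.5)),interpolation=2)
h=max(A.shape[0],B.shape[0]); pad=lambda i:cv2.copyMakeBorder(i,0,h-i.shape[0],0,0,cv2.BORDER_CONSTANT)
m=np.hstack([pad(A),pad(B)]); print(m.shape,A.shape); cv2.imwrite("pics/c2.png",m[:,:,::-1])
E
```

```text
(352, 787, 3) (352, 400, 3)
```

View pics/c2.png

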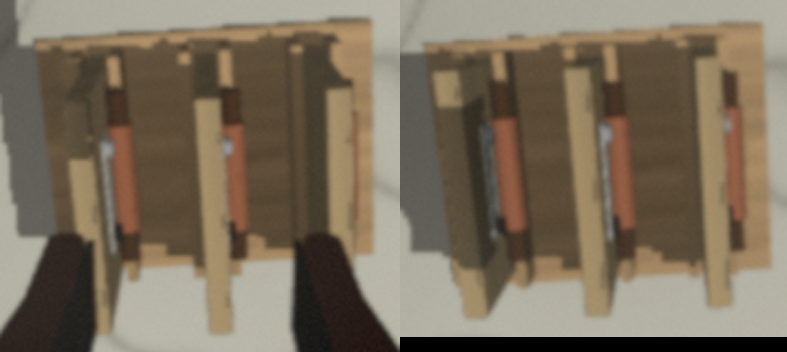

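```bash
python3 - <<'E'
from h import *
r1,r2=load("r1"),load("r2")
A=lambda x,y:(200+x/2.353,150+y/2.353); B=lambda x,y:(175+(x-400)/2.5,95+y/2.5)
for n,a,b in(("midfar",(219.5,333),(597,316)),("midnear",(207,68),(578,66)),("leftfar",(104,334),(476,318))):
    p,r=tri([(r1,A(*a)),(r2,B(*b))]); print(n,p.round(4),round(r*1e3,2))
for z in(.098,.100,.104):
  for n,a,b in(("L",(447,72),(476,318)),("M",(578,66),(597,316)),("R",(708,56),(720,306))):
    q=onplane(r2,[B(*a),B(*b)],z); d=q[1]-q[0]; print(z,n,q.mean(0).round(4),"len",np.linalg.norm(d).round(4),"yaw",np.arctan2(d[1],d[0]).round(3))
E
```

```text
midfar [0.5404 0.3501 0.0945] 0.11
midnear [0.4413 0.3429 0.0463] 2.91
leftfar [0.5397 0.3018 0.0975] 0.92
0.098 L [0.491  0.2984 0.098 ] len 0.0983 yaw 0.055
0.098 M [0.4896 0.3479 0.098 ] len 0.0993 yaw 0.051
0.098 R [0.4856 0.3973 0.098 ] len 0.0988 yaw 0.06
0.1 L [0.4906 0.2988 0.1   ] len 0.0978 yaw 0.055
0.1 M [0.4892 0.3481 0.1   ] len 0.0988 yaw 0.051
0.1 R [0.4852 0.3972 0.1   ] len 0.0982 yaw 0.06
0.104 L [0.4898 0.2997 0.104 ] len 0.0967 yaw 0.055
0.104 M [0.4884 0.3485 0.104 ] len 0.0977 yaw 0.051
0.104 R [0.4845 0.397  0.104 ] len 0.0971 yaw 0.06
```

```bash
python3 - <<'E'
from h import *
b=load("h3")["img"][125:315,65:365]
cv2.imwrite("pics/c3.png",cv2.resize(b,None,fx=2.6,fy=2.6,interpolation=2)[:,:,::-1])
E
```

```text
(no output)
```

View pics/c3.png

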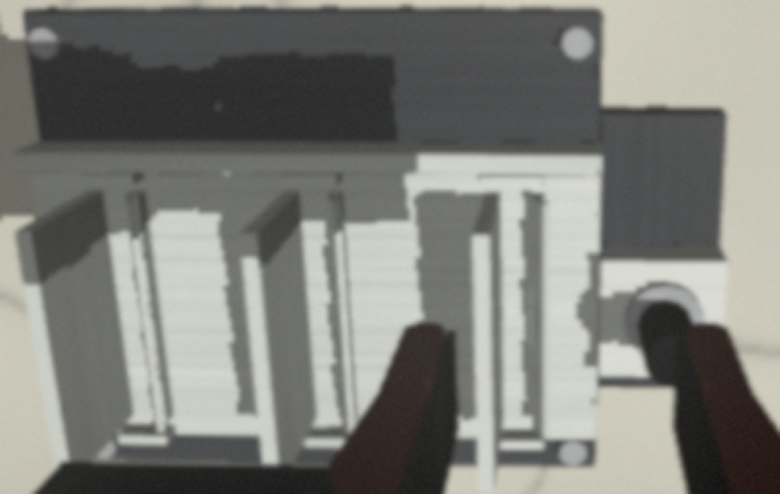

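```bash
cat >> h.py <<'E'
def j(p): p=np.array(p)[:2]-JC; c,s=np.cos(JY),np.sin(JY); return np.array([c*p[0]+s*p[1],-s*p[0]+c*p[1]]).round(4)
E
python3 - <<'E'
from h import *
d=load("h3"); C=lambda x,y:(65+x/2.6,125+y/2.6)
for n,px,z in[("fL near",(29,234),.082),("fM near",(248,236),.082),("fR near",(482,234),.082),("fR far",(486,490),.082),("apron L",(22,150),.038),("apron R",(601,155),.038),("bed NL",(25,11),.016),("bed NR",(600,12),.016),("screw",(577,44),.016),("screwF",(572,453),.016),("pin flange",(663,322),.040)]:
    print(n,j(onplane(d,[C(*px)],z)[0]))
E
```

```text
fL near [-0.0298 -0.0858]
fM near [-0.0292 -0.008 ]
fR near [-0.0301  0.0727]
fR far [0.0702 0.0717]
apron L [-0.0499 -0.1092]
apron R [-0.0476  0.1147]
bed NL [-0.1012 -0.1122]
bed NR [-0.0993  0.1145]
screw [-0.0869  0.1057]
screwF [0.093  0.1043]
pin flange [0.0199 0.1401]
```

```bash
cat > pp.py <<'E'
from h import *
RY=.055
def panel(rack,by):
    jaws.command_gripper(.04)
    ctrl.move_pose([*rack,.16],down(RY)); h=ctrl.move_l([*rack,.101],v=.12,max_force=10)
    jaws.command_gripper(0); print("grasp",h,sensors.get_eef_pos().round(4),"w",round(sensors.get_grip_width(),4))
    ctrl.move_l([*rack,.24],v=.2)
    t=jw(.02,by+.0012); ctrl.move_pose([*t,.24],down(JY)); ctrl.pause(.2)
    ctrl.move_l([*t,.15],v=.15); h=ctrl.move_l([*t,.117],v=.04,max_force=8)
    print("placed",h,sensors.get_eef_pos().round(4),sensors.get_ft_force().round(1),round(sensors.get_grip_width(),4))
def release(by):
    jaws.command_gripper(.04); t=jw(.02,by+.0012); ctrl.move_l([*t,.2],v=.2); print("t",sensors.get_t())
E
python3 - <<'E'
from pp import *
panel([.4909,.2985],-.08)
shot("side","s3"); shot("scene","s3b")
E
```

```text
grasp False [0.4911 0.2987 0.1014] w 0.0101
placed True [ 0.6287 -0.0878  0.1211] [-0.3 -0.5  3.9] 0.0099
```

```bash
python3 - <<'E'
from pp import *
release(-.08)
panel([.4895,.348],0); release(0)
panel([.4855,.3973],.08); release(.08)
a=look(*jw(-.10,-.03),.33,JY,"b1")
c=look(.46,-.30,.24,0,"k1")
cv2.imwrite("pics/m3.png",cv2.resize(np.vstack([a["img"],c["img"]])[:,:,::-1],(400*1,600)))
cv2.imwrite("pics/m3.png",cv2.resize(np.hstack([a["img"][:300],c["img"][:300]])[:,:,::-1],(800,214)))
print(sensors.get_t())
E
```

```text
t 36.7667
grasp False [0.4897 0.3482 0.1014] w 0.0098
placed True [ 0.6348 -0.008   0.1211] [ 1.1 -0.8  3.4] 0.0098
t 45.0
grasp False [0.4856 0.3975 0.1014] w 0.0095
placed True [0.6408 0.0718 0.1211] [-0.9 -0.9  4.3] 0.0095
t 53.0667
55.7333
```

View pics/b1.png

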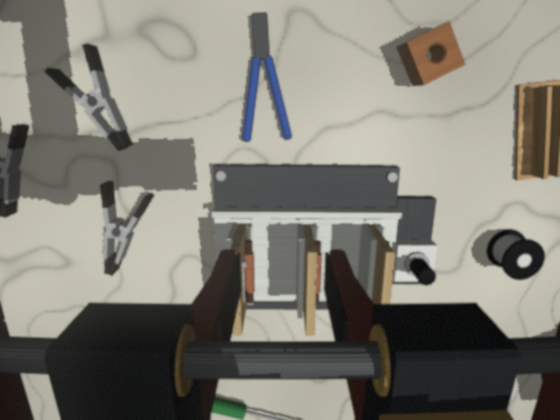

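View pics/k1.png

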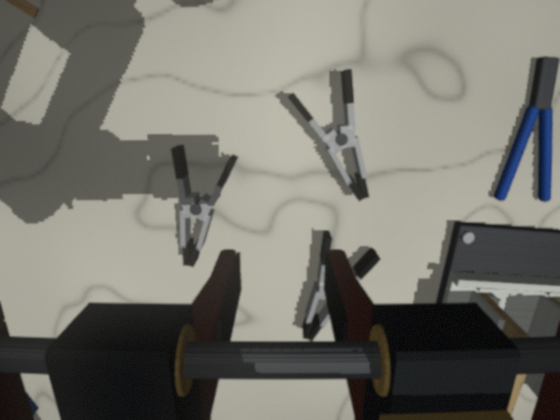

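```bash
python3 - <<'E'
from h import *
a=load("side0")["img"][280:415,200:315]
b=load("r1")["img"][150:300,200:370]
cv2.imwrite("pics/c4.png",cv2.resize(a,None,fx=4.4,fy=4.4,interpolation=2)[:,:,::-1])
E
```

```text
(no output)
```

View pics/c4.png

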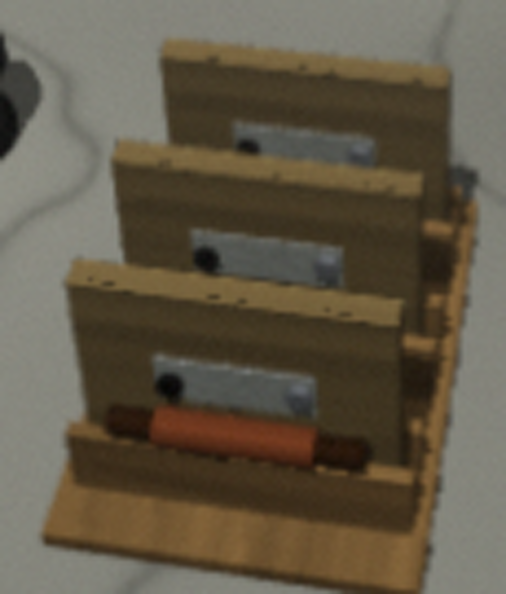

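```bash
python3 - <<'E'
from h import *
d=load("side0"); n=np.array([-np.sin(.055),np.cos(.055),0]); c0=np.array([.4855,.3973,0])
def pp(px,off):
    o,v=rays(d,[(200+px[0]/4.4,280+px[1]/4.4)]); c=c0+n*off; p=o+v[0]*((c-o)@n)/(v[0]@n); q=p-c0
    return (np.array([q@[np.cos(.055),np.sin(.055),0],p[2]-.007])*1e3).round(1)
print("topnear",pp((403,325),.005),"topfar",pp((70,285),.005))
for off in(.010,.015): print("core near top",pp((370,440),off),"core near bottom",pp((365,470),off),"coil top near",pp((315,428),off),"coil bot",pp((312,464),off))
print("plate",pp((317,378),.007),pp((315,415),.007),pp((155,355),.007))
h3=None
a=load("k1")
for h,A,B,J in[((198,212),(178,148),(235,158),(190,262)),((342,138),(346,72),(283,96),(361,196)),((320,292),(321,234),(372,255),(308,335))]:
    q=onplane(a,[h,A,B,J],.02); m=q[3]-(q[1]+q[2])/2; print("clamp",q[0,:2].round(3),"mid yaw",np.arctan2(m[1],m[0]).round(3), np.linalg.norm(m).round(3),"h-J",np.linalg.norm(q[3]-q[0]).round(3),"spread",np.linalg.norm(q[1]-q[2]).round(3))
E
```

```text
topnear [-49.5  89.6] topfar [49.9 87.1]
core near top [-40.2  41.9] core near bottom [-38.5  26.9] coil top near [-23.5  43.8] coil bot [-22.   25.9]
core near top [-41.2  48.9] core near bottom [-39.5  34.2] coil top near [-24.8  50.8] coil bot [-23.3  33.2]
plate [-24.1  63.3] [-23.   45.9] [25.3 63.2]
clamp [ 0.491 -0.384] mid yaw -0.207 0.117 h-J 0.056 spread 0.055
clamp [ 0.417 -0.243] mid yaw 0.433 0.117 h-J 0.061 spread 0.061
clamp [ 0.581 -0.259] mid yaw -0.331 0.116 h-J 0.056 spread 0.059
```

```bash
python3 - <<'E'
from h import *
d=load("side0"); r2=load("r2"); n=np.array([-np.sin(.055),np.cos(.055),0]); c0=np.array([.4855,.3973,.007])
B=lambda x,y:(175+(x-400)/2.5,95+y/2.5); S=lambda x,y:(200+x/4.4,280+y/4.4)
for nm,s,b in(("core near",(368,455),(730,74)),("coil near",(314,446),(733,109)),("coil far",(153,427),(739,220)),("core far",(108,420),(737,249))):
    p,r=tri([(d,S(*s)),(r2,B(*b))]); q=p-c0; print(nm,(q@[np.cos(.055),np.sin(.055),0]).round(4),(q@n).round(4),q[2].round(4),"res",round(r*1e3,1))
E
```

```text
core near -0.039 0.011 0.0359 res 0.7
coil near -0.0233 0.0117 0.0374 res 0.0
coil far 0.0267 0.0127 0.0363 res 0.1
core far 0.0412 0.0114 0.0345 res 0.4
```

```bash
cat > cl.py <<'E'
from h import *
def grab(hinge,yaw):
    g=np.array(hinge)-.041*np.array([np.cos(yaw),np.sin(yaw)])
    jaws.command_gripper(.078); ctrl.move_pose([*g,.10],down(yaw)); h=ctrl.move_l([*g,.0285],v=.1,max_force=8)
    jaws.command_gripper(0); print("grab",h,sensors.get_eef_pos().round(4),"w",round(sensors.get_grip_width(),4))
    ctrl.move_l([*g,.17],v=.2); print("lifted w",round(sensors.get_grip_width(),4))
GX=-.110
def clip(by,z=.1005):
    y=by-.003
    ctrl.move_pose([*jw(GX-.06,y),.17],down(JY)); ctrl.move_l([*jw(GX-.06,y),z],v=.15); ctrl.pause(.2)
def insert(by,z=.1005):
    h=ctrl.move_l([*jw(GX,by-.003),z],v=.06,max_force=6); print("ins",h,j(sensors.get_eef_pos()),sensors.get_ft_force().round(1))
    return h
def letgo(by,z=.1005):
    jaws.command_gripper(.060); ctrl.move_l([*jw(GX,by-.003),.19],v=.15); print("t",sensors.get_t())
E
python3 - <<'E'
from cl import *
a=load("b1")
for h,A,B,J in[((122,232),(106,187),(149,199),(111,268)),((95,101),(91,49),(53,72),(127,144))]:
    q=onplane(a,[h,A,B,J],.02); m=q[3]-(q[1]+q[2])/2; print("clamp",q[0,:2].round(3),"mid yaw",np.arctan2(m[1],m[0]).round(3), np.linalg.norm(m).round(3),"h-J",np.linalg.norm(q[3]-q[0]).round(3),"J",q[3].round(3))
q=onplane(load("k1"),[(308,335)],.02);print(q)
grab([.417,-.243],.43)
clip(0.08); d=shot("scene","z1"); e=shot("wrist","z2"); print(sensors.get_eef_pos().round(4))
s=shot("side","z3")
cv2.imwrite("pics/c5.png",cv2.resize(np.hstack([cv2.resize(d["img"][150:300,160:360],(560,420)),e["img"],cv2.resize(s["img"][130:280,180:380],(560,420))])[:,:,::-1],None,fx=.47,fy=.47))
E
```

```text
clamp [ 0.582 -0.242] mid yaw -0.405 0.109 h-J 0.056 J [ 0.631 -0.267  0.02 ]
clamp [ 0.418 -0.243] mid yaw 0.446 0.111 h-J 0.061 J [ 0.471 -0.213  0.02 ]
[[ 0.63546029 -0.27019427  0.02      ]]
grab False [ 0.3803 -0.2607  0.0289] w 0.0274
lifted w 0.0274
[0.4521 0.082  0.1012]
```

View pics/c5.png

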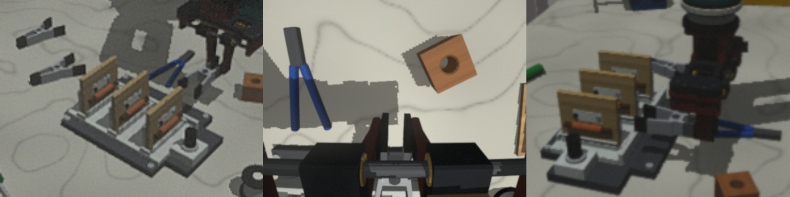

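```bash
python3 - <<'E'
from cl import *
if not insert(.08):
    letgo(.08)
    d=shot("scene","y1"); s=shot("side","y3")
    w=look(.46,-.30,.24,0,"k2")
    g=lambda n:cv2.cvtColor(load(n)["img"],cv2.COLOR_RGB2GRAY).astype(float)
    D=abs(g("k1")-g("k2")); print("diff left",D[140:270,165:245].mean(),"right",D[230:340,245:325].mean(),"bg",D[20:60,380:480].mean())
    cv2.imwrite("pics/c6.png",np.vstack([np.hstack([cv2.resize(d["img"][170:290,200:360],(400,300)),cv2.resize(s["img"][150:270,200:360],(400,300))]),np.hstack([cv2.resize(w["img"],(400,300)),cv2.resize(w["img"][200:350,200:400],(400,300))])])[:,:,::-1])
print(sensors.get_t())
E
```

```text
ins False [-0.1106  0.077 ] [-0.3  0.2 -0.1]
t 64.6167
diff left 17.659423076923076 right 10.114090909090908 bg 10.39775
66.5
```

View pics/c6.png

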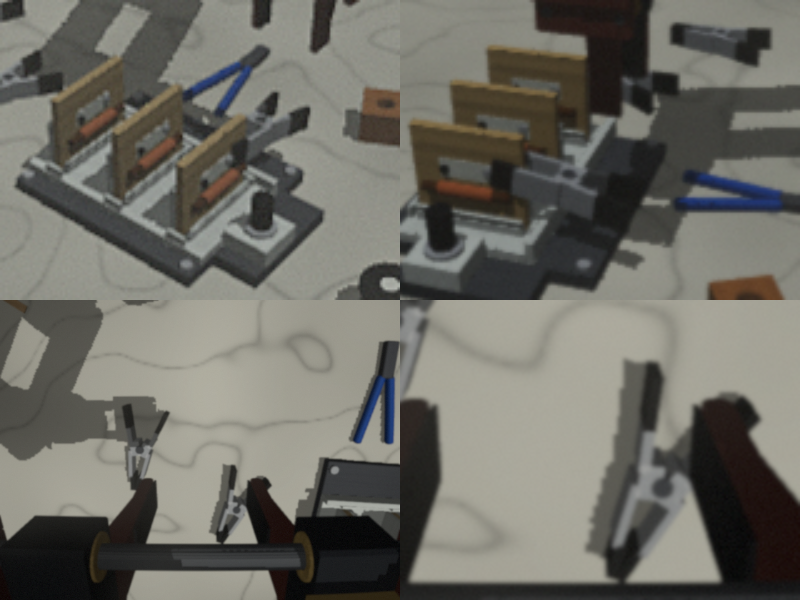

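```bash
python3 - <<'E'
from cl import *
h=onplane(load("k2"),[(331,294)],.022)[0]; print(h)
grab(h[:2],-.36)
w=sensors.get_grip_width()
if .025<w<.031:
    clip(-.08)
    if not insert(-.08): letgo(-.08)
jaws.command_gripper(.04) if sensors.get_grip_width()>.05 else None
print(sensors.get_t())
E
```

```text
[ 0.58159089 -0.2468161   0.022     ]
grab False [ 0.5435 -0.2327  0.029 ] w 0.0276
lifted w 0.0278
ins False [-0.1106 -0.0829] [ 0.6  0.6 -0.9]
t 74.475
75.0083
```

```bash
python3 - <<'E'
from cl import *
look(.46,-.30,.24,0,"k3")
g=lambda n:cv2.cvtColor(load(n)["img"],cv2.COLOR_RGB2GRAY)
for n in("k1","k3"):
    m=(g(n)[135:250,165:250]<48).astype(np.uint8); k,l,s,c=cv2.connectedComponentsWithStats(m)
    print(n,[(s[i,4],(c[i]+[165,135]).round(1).tolist()) for i in range(1,k) if s[i,4]>40])
print("diff",cv2.absdiff(g("k1"),g("k3"))[140:270,165:215].mean())
E
```

```text
k1 [(np.int32(353), [179.6, 161.9]), (np.int32(68), [223.4, 176.4]), (np.int32(46), [190.3, 245.1])]
k3 [(np.int32(386), [179.2, 163.6]), (np.int32(101), [223.5, 175.4]), (np.int32(54), [189.3, 245.3])]
diff 8.070615384615385
```

Unmoved; take it.

```bash
python3 - <<'E'
from cl import *
h=onplane(load("k3"),[(197,211)],.022)[0]; print(h)
grab(h[:2],-.207)
w=sensors.get_grip_width()
if .025<w<.031:
    clip(0)
    if not insert(0): letgo(0)
    ctrl.move_pose([.40,-.25,.35],down(JY)); ctrl.pause(.3)
    d=shot("scene","f1"); s=shot("side","f2")
    cv2.imwrite("pics/f.png",np.hstack([cv2.resize(d["img"][170:290,195:355],(400,300),interpolation=2),cv2.resize(s["img"][150:270,200:360],(400,300),interpolation=2)])[:,:,::-1])
print(sensors.get_t())
E
```

```text
[ 0.48856601 -0.38382439  0.022     ]
grab False [ 0.4487 -0.3759  0.029 ] w 0.0276
lifted w 0.0277
ins False [-0.1106 -0.0029] [-0.7  0.9 -0.8]
t 85.075
86.6667
```

View pics/f.png

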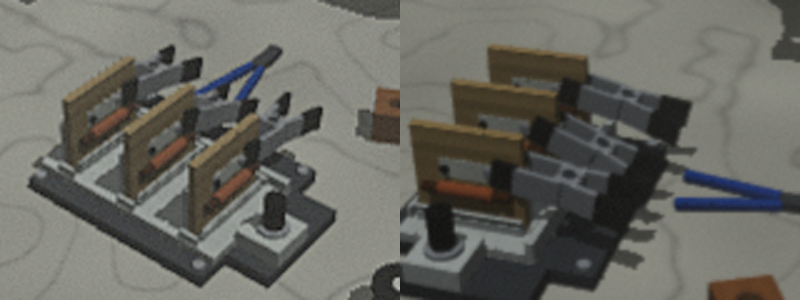

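```bash
python3 - <<'E'
from cl import *
w=look(*jw(-.13,.0),.28,JY,"f3")
cv2.imwrite("pics/f3v.png",np.hstack([cv2.resize(w["img"][80:280,150:400],(500,400),interpolation=2),cv2.resize(load("f2")["img"][165:245,240:340],(290,232),interpolation=2)[:, :] if 0 else cv2.copyMakeBorder(cv2.resize(load("f2")["img"][165:245,240:340],(300,240),interpolation=2),0,160,0,0,cv2.BORDER_CONSTANT)])[:,:,::-1])
E
```

```text
(no output)
```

View pics/f3v.png

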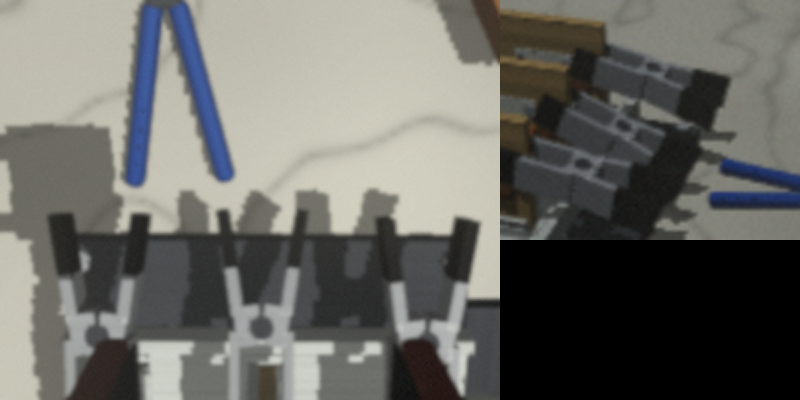

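```bash
python3 - <<'E'
from cl import *
f2,f3=load("f2"),load("f3")
S=lambda x,y:(240+(x-500)/3,165+y/3); W=lambda x,y:(150+x/2,80+y/2)
for n,s,w in(("b0 hinge",(655,68),(97,337)),("b1 hinge",(624,126),(262,327)),("b2 hinge",(583,163),(428,335)),("b0 +y handle end",(728,76),(140,215)),("b1 +y handle end",(697,130),(301,212)),("b2 +y handle end",(640,175),(465,220))):
    p,r=tri([(f2,S(*s)),(f3,W(*w))]); print(n,j(p),p[2].round(4),round(r*1e3,1))
# motion check
g=lambda d:cv2.cvtColor(d["img"],cv2.COLOR_RGB2GRAY).astype(float)
a=shot("wrist","f4"); ctrl.pause(3); b=shot("wrist","f5")
A,Bm=g(a)[180:250,255:310],g(b)[180:250,255:310]; print("shift",cv2.phaseCorrelate(A,Bm),abs(A-Bm).mean(), sensors.get_t())
E
```

```text
b0 hinge [-0.0699 -0.083 ] 0.0804 1.2
b1 hinge [-0.0705 -0.0023] 0.0713 0.2
b2 hinge [-0.0693  0.0781] 0.0852 2.0
b0 +y handle end [-0.1346 -0.0563] 0.0952 1.2
b1 +y handle end [-0.1316  0.0158] 0.087 1.0
b2 +y handle end [-0.1206  0.0916] 0.0904 8.9
shift ((-0.8431907823193825, 0.13792311546975355), 0.9387573306862714) 6.320259740259741 91.1833
```

```bash
python3 - <<'E'
from cl import *
g=lambda d:cv2.GaussianBlur(cv2.cvtColor(d["img"],cv2.COLOR_RGB2GRAY),(5,5),0).astype(np.float32)
a=[g(shot("wrist")) for _ in range(4)]; ctrl.pause(8); b=[g(shot("wrist")) for _ in range(4)]
A,B=np.mean(a,0),np.mean(b,0); F=g(load("f3"))
for n,(y0,y1,x0,x1) in dict(b1=(180,250,255,310),b0=(180,240,172,228),b2=(180,240,335,392),pliers=(80,175,205,270)).items():
    s=lambda X,Y:np.round(cv2.phaseCorrelate(X[y0:y1,x0:x1].astype(np.float64),Y[y0:y1,x0:x1].astype(np.float64),cv2.createHanningWindow((x1-x0,y1-y0),cv2.CV_64F))[0],2)
    print(n,"8s",s(A,B),"since f3",s(F,B),abs(A-B)[y0:y1,x0:x1].mean().round(2))
print(sensors.get_t(),sensors.get_ft_force().round(2))
E
```

```text
b1 8s [ 0.02 -0.02] since f3 [-0.93  0.54] 0.25
b0 8s [0.04 0.02] since f3 [-1.3   0.38] 0.23
b2 8s [ 0.1  -0.02] since f3 [-1.17  0.57] 0.19
pliers 8s [0.01 0.03] since f3 [-0.77  0.04] 0.16
99.5833 [-0.27 -0.19  0.3 ]
```

```bash
python3 - <<'E'
from cell import *
job_done(); print(sensors.get_t())
E
```

```text
the job is handed in; nothing more can be done
the job is handed in; nothing more can be done
```

I finished the whole job and handed it in at about 100 s of the 210 s allowed. I don't know the verdict, since handing in doesn't report one.

- **Carriage and pin:** I pushed the carriage to its stop while all three panels were still in the rack. The boss hole then measured at x 20 mm, y 140 mm in the jig frame. The pin went in with about 2 N of resistance, and its flange shows lying on the boss.
- **Panels:** There were three. All went into bays 0, 1 and 2, each touching down at the same height, within 1 mm of what I expected.
- **Clamps:** One clamp is clipped over each near edge, set high to clear the coil cores. Each was fully squeezed in the gripper (27–28 mm) and went on without hitting anything. No clamp was seen to be knocked aside, and the pliers and spool were left alone.

**Last checks:**
- **At rest:** Over 8 s, none of the three clamps moved (shift at most 0.1 px). The arm was clear above them with no force on the tool.
- **Middle clamp tilted:** Its handles hang noticeably lower than on the other two. I left it, because it is stable and its handle spread still matches the full panel-and-fence thickness.
- **Heights that disagreed:** From two views the clamp hinges came out 11–25 mm below the planned 96 mm, with the middle one lowest. I put part of that down to rough pixel picks in the side view.
- **Not measured:** I could not read the clamps' contact forces, or check how flush each panel sits against its fence.

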